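# Blow off the electrode disc, then hold the contact probe on its ringed spot

## Task

First blow the dust off the tilted white electrode disc: push the cap of the air-duster can all the way down with the fingers and let it spring back up. Then take the square-handled contact probe out of its block and set its sprung tip inside the small ringed mark on the disc, probe square to the disc's face, pressing gently so that the tip is pushed about halfway in; finish while still holding it there. Do not turn the disc or press hard on it, and leave the other things on the bench where they are.

Things in the scene. Friction and masses are not known exactly. Their poses are not given: they have to be found in the camera images.
- cap_top (a point): centre of the flat top of the duster can's sprung white cap, a disc 32 mm across and 16 mm tall; z up. Unpressed it is 174 mm above the bench. The can (aluminium, 53 mm across) is fixed in a 90 mm square foot. A thin grey straw runs from the cap along this frame's -y, towards the disc (look only). Gap of 8 mm under the cap.
- can: the whole air-duster can, upright, fixed; origin on the bench under its middle, z up.
- cap (a joint): how far the cap is pushed down (m): 0 up, 0.008 fully down. It moves straight down against a spring: 2.5 N to start, 6.5 N fully down; it springs back by itself.
- probe: contact probe, 90 to 150 g, upright in a grey block. Origin: centre of the handle's underside, resting on the block's top, 85 mm above the bench; z up the probe. Upward: black square handle 24 x 24 mm, 60 mm tall, flats facing x and y, a round button 6 mm thick on top. Downward: steel shaft 14 mm across, 55 mm long, then a brass tip 6 mm across, its round end 78 mm below the origin.
- probe_tip (a joint): how far the probe's tip is pushed in (m): 0 fully out, 0.012 fully in. Spring: 1.2 N to start, 6 N fully in (0.4 N per mm).
- tip_end (a point): the end of the probe's sprung brass tip, on the probe's axis, 78 mm below probe's origin when not pressed; z up along the probe. The probe's block is 56 x 56 mm, 85 mm tall, fixed, its 18 mm square hole right through: lift the probe 80 mm to clear it.
- disc: white plastic disc, 120 mm across, 14 mm thick, on a low fixed stand, face tilted 0.35 rad from level, low side roughly towards the robot. Origin: centre of the upper face, 75 mm above the bench; z: the face's outward normal. A black ring runs near its rim, a 26 mm metal disc sits at its centre. It turns stiffly about z (0.2 N m) and stands at any angle.
- spot (a point): the spot to touch: centre of the small black ring mark (16 mm across) on the disc's upper face, 34 mm from the disc's centre; z is the face's outward normal. An X mark on the other side of the disc is not the spot.
- brush: bystander: round wooden-handled brush standing in a second block just like the probe's; the round handle is 24 mm across and rises 45 mm above the block, with grey bristles 28 mm tall on it. Origin at the handle's underside, z up.
- cone: bystander: solid black rubber stopper, a cone 68 mm across at the top, 45 mm tall; origin under its centre, z up.
- jar: bystander: amber glass jar, 54 mm across, 75 mm tall; origin under its centre, z up.
- flask: bystander: closed white plastic flask with a narrow neck, 56 mm across, 75 mm tall; origin under its centre, z up.
- vial: bystander: small glass vial, 26 mm across, 45 mm tall; origin under its centre, z up.
- wrench: bystander: flat steel wrench 150 mm long lying on the bench; origin under its middle, x along it.
- weight: bystander: brass balance weight, 36 mm across, 40 mm tall; origin under its centre, z up.
There are look-alikes about, which are no part of the job. Leave any pink or yellow look-alike of the part that bears disc alone.

How it is judged:
On the way, in this order (a step that is already met when the one before it is completed fails the run):
1. the duster can's cap is pushed fully down by the fingers, the probe still in its block (value of joint cap above 0.0065 m and contact force between can and the fingers above 1 N and height (world z) of probe below 0.1 m), for 0.05 s.
2. the cap is up again (value of joint cap below 0.0015 m), for 0.1 s.
3. the probe is lifted out of its block (height (world z) of probe above 0.14 m and contact force between probe and the fingers above 2 N), for 0.1 s.
4. the probe's tip rests in the ringed mark, square and lightly pressed (distance between tip_end and spot below 0.0085 m and angle between the z axis of probe and the z axis of spot, either way round below 0.14 rad and contact force between probe and disc between 0.8 and 8 N and value of joint probe_tip between 0.0015 and 0.0105 m and contact force between probe and the fingers above 2 N and value of joint cap below 0.0015 m), for 0.3 s.
At the end, for the whole second after the job is handed in: The gripper holds the still probe with its tip's end within 8.5 mm of the mark's centre, axis within 8 degrees of the disc's normal, pressing with 0.8 to 8 N, tip pushed in 1.5 to 10.5 mm of 12; the cap is up and the mark within 8 mm of its start (all of step 4 and linear speed of probe below 0.02 m/s and distance of spot from where it was at the start of the episode below 0.008 m); the arm keeps its last pose, push and grip.
It fails at once if the probe or the robot presses the disc with more than 15 N (contact force between any of probe, the arm, the fingers and disc above 15 N).
It fails at once if the disc is turned: its mark moves more than 8 mm (distance of spot from where it was at the start of the episode above 0.008 m).
It fails at once if a bystander is moved more than 30 mm (distance of any of brush, cone, jar, flask, vial, wrench, weight from where it was at the start of the episode above 0.03 m).
It fails at once if an upright bystander is knocked over (angle between any of brush, cone, jar, flask, vial, weight's own z axis and vertical above 0.5 rad).
It also fails if it takes over 51 s, if anything falls off the work surface, if the arm or the gripper's body presses on something with over 40 N, if the wrist force passes 120 N, or if a joint passes its speed limit or range.

## Robot

A 6-joint arm with a two-finger parallel gripper is mounted at the origin on the work surface. World frame = base frame: x ahead of the robot, y to its left, z up, the work surface at z = 0. Lengths are in m, angles in rad, forces in N, time in s.
With the tool pointing down it reaches from about 0.35 to 0.975 m from the base axis. Payload 4.9 kg.
Tool frame: the origin (TCP) lies at the very end of the fingers, on their centre line; the grasp point (between the pads) lies 19 mm behind it (ctrl.grasp_offset is the distance from the TCP to the grasp point, in m); z points along the fingers, y is the line along which they close (so a half turn about z gives the same grasp; the last joint's range is limited). The gripper opens to 85 mm and grips with 20 to 120 N. Pads are 22 mm wide; open, the fingers measure 114 mm over their backs; the gripper's body (76 mm by 85 mm) begins 54 mm behind the grasp point. The pads swing forward as they close: fully open they stand 13 mm farther back than shut.
Start: joints at [-1.379, 0.053, 1.613, -0, 1.476, -0.119], TCP at [0.191, -0.595, 0.231] pointing down, gripper open.
Joint ranges: [-3.01, 3.01], [-1.01, 2.22], [0.06, 2.58], [-1.02, 4.17], [0.09, 2.62], [-3.14, 3.14]. Speed limits (rad/s): [2.57, 2.57, 3.14, 3.14, 3.14, 3.14].

## Interface

Orientations are given as a rotation vector (axis times angle).
In Python, from station import ctrl, optics gives the robot as it stands.
- The arm moves only by the shell command python3 -m handwheel 'ROWS' [OPENING] [FORCE]. ROWS is JSON, a list of rows, each an object of numbers: "tx", "ty", "tz": the shift along the tool's x, y, z in mm; "roll": the turn about the tool's z in rad. A call has 1 to 12 rows; each row shifts and turns the commanded pose from where the row before left it, along the tool's axes as they then stand; what a row does not reach is not made up. A row lasts 1/12 s, in which the tool goes at most 41.7 mm and 7.16 degrees, less where a joint would pass 70% of its speed; a pose out of reach is approached as far as the arm can. A call with a gripper value outside its range is refused whole. OPENING is the finger opening in mm, from 0 to 85.4, set as the call begins (- or left out, the last holds). The fingers move at their own pace and stop on an object; FORCE is the grip in N (left out, the last holds). Time passes only in rows, so rows that do not move let the fingers close. It gives the time, the measured TCP pose, the force, the opening and the grip force at its end, in the units of the state.
- ctrl.get_obs(): the state, without advancing time (a new reading comes with each control period).
- optics.get_image(name): name is "scene" or "side" or "wrist"; returns (picture, depth): 420x560x3 uint8, red, green, blue; 420x560 float32, m along the optical axis (not along the pixel's ray), 0 where there is no reading.
- optics.camera_params(name): a dict with "mtx" (3x3 intrinsics, pixels), "extrinsics" (4x4, takes a point from camera to world coordinates); the wrist camera has in their place "tool_from_camera" (4x4, takes a point from camera to tool coordinates, whose origin is the TCP and whose axes are the flange's). Camera axes: x right, y down, z forward; pixel columns grow to the right and rows downward; lengths in m; the calibration is good to about 2 mm. A picture is of the moment at which its call begins: read the wrist's pose just before it. camera_params takes no time and is no camera call.
- ctrl.finish_job(): hands the job in; it is judged then, once.
The state is a dict: "t": time; "q": joint angles; "dq": joint speeds; "effort": joint torques, N m; "tool_pos": TCP position; "tool_rot": TCP orientation; "contact_force": force on the tool from outside, world axes, zero at the start; "wrist_torque": the same for the moment, N m; "opening": finger opening in m; "grip_force": force on a finger pad.
Only numpy, scipy, OpenCV 4.12 (cv2) and the standard library are available. Lean on these libraries where they do the work, as an engineer would, in place of code of your own. Each camera call takes 0.05 s, during which the arm holds its last target. There are 200 camera calls.

## Working session

There is one attempt and no reset: what is moved stays moved. The work goes in short steps, Python scripts to look and compute and a shell command to move; the robot and the scene stay as the last step left them, time stands still between calls to the robot, and variables do not carry over. Pictures are saved under pics/ and viewed, at most 10 in all, crops included, and the job is handed in when it is done.

```bash
ls; mkdir -p pics
cat > h.py <<'E'
import numpy as np, cv2
from scipy.spatial.transform import Rotation as R
from station import ctrl, optics
def cam(n):
    p=optics.camera_params(n); o=ctrl.get_obs()
    if n=='wrist':
        T=np.eye(4);T[:3,:3]=R.from_rotvec(o['tool_rot']).as_matrix();T[:3,3]=o['tool_pos']
        E=T@p['tool_from_camera']
    else: E=p['extrinsics']
    im,d=optics.get_image(n)
    return im,d,np.array(p['mtx']),np.array(E)
def cloud(d,K,E):
    v,u=np.mgrid[:d.shape[0],:d.shape[1]]
    P=np.stack([(u-K[0,2])/K[0,0]*d,(v-K[1,2])/K[1,1]*d,d],-1)
    P=P@E[:3,:3].T+E[:3,3]; P[d==0]=np.nan
    return P
def ray(u,v,K,E,z):
    r=E[:3,:3]@np.linalg.inv(K)@[u,v,1]; return E[:3,3]+r*(z-E[2,3])/r[2]
def save(n,im): cv2.imwrite('pics/'+n+'.png',im[:,:,::-1])
E
python3 - <<'E'
from h import *
for n in ['scene','side','wrist']:
    im,d,K,E=cam(n); save(n,im); np.savez(n,im=im,d=d,K=K,E=E)
    print(n,E.round(3).tolist(),K.round(1).tolist())
a=cv2.imread('pics/scene.png')
o=ctrl.get_obs();print(o['t'],o['contact_force'],R.from_rotvec(o['tool_rot']).as_matrix().round(3))
E
```

```text
pics
scene [[0.774, 0.349, -0.528, 1.181], [0.633, -0.443, 0.636, -0.667], [-0.012, -0.826, -0.564, 0.802], [0.0, 0.0, 0.0, 1.0]] [[423.5, 0.0, 282.5], [0.0, 423.5, 207.5], [0.0, 0.0, 1.0]]
side [[-0.931, -0.185, 0.316, 0.073], [-0.366, 0.504, -0.783, 1.24], [-0.014, -0.844, -0.536, 0.933], [0.0, 0.0, 0.0, 1.0]] [[500.2, 0.0, 283.1], [0.0, 500.2, 211.2], [0.0, 0.0, 1.0]]
wrist [[0.306, -0.914, -0.267, 0.258], [-0.952, -0.294, -0.083, -0.572], [-0.003, 0.28, -0.96, 0.372], [0.0, 0.0, 0.0, 1.0]] [[312.8, 0.0, 280.2], [0.0, 312.8, 211.6], [0.0, 0.0, 1.0]]
0.15 [ 4.95965014e-04  6.59199657e-01 -5.76715979e-01] [[ 0.952  0.306 -0.   ]
 [ 0.306 -0.952  0.002]
 [ 0.    -0.002 -1.   ]]
```

View pics/scene.png

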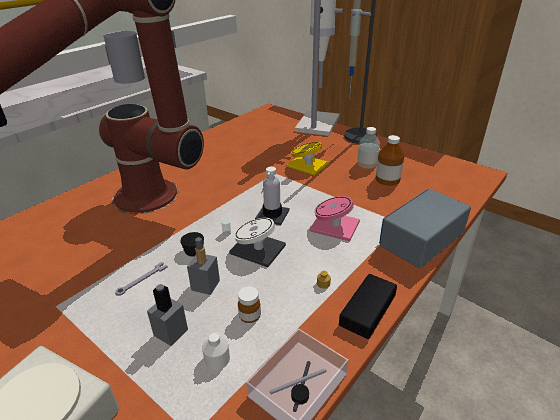

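View pics/side.png

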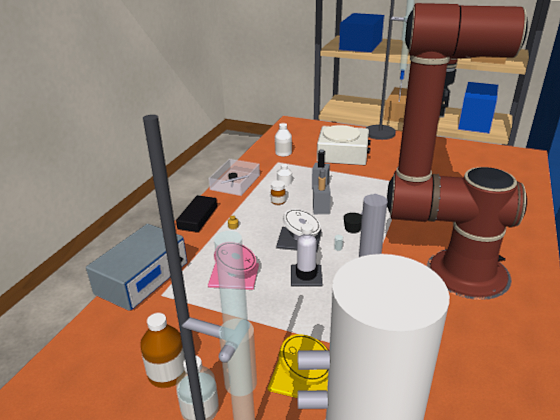

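The scene view shows the can at about (272,190), the white disc at (255,230), the probe's black handle at (162,297) and the brush at (200,250). The side view shows the can at (306,255) and the disc at (302,222).

Run:
```python
from h import *
z=np.load('scene.npz');im,d,K,E=[z[k] for k in('im','d','K','E')]
P=cloud(d,K,E)
g=im.astype(int).sum(2)
def box(u0,v0,u1,v1): 
    m=np.zeros(d.shape,bool);m[v0:v1,u0:u1]=1;return m
def st(n,m):
    q=P[m];print(n,len(q),np.nanmin(q,0).round(3),np.nanmax(q,0).round(3),np.nanmedian(q,0).round(3))
st('cap',box(262,165,280,182)&(P[...,2]>.150)&(P[...,2]<.2))
st('captop',box(255,160,290,182)&(P[...,2]>.170)&(P[...,2]<.18))
st('can',box(255,160,290,215)&(P[...,2]>.06)&(P[...,2]<.13))
st('handle',box(145,280,180,315)&(P[...,2]>.09)&(P[...,2]<.16))
st('handletop',box(145,280,180,315)&(P[...,2]>.143)&(P[...,2]<.16))
st('block',box(140,280,195,345)&(P[...,2]>.08)&(P[...,2]<.088))
st('brush',box(185,230,220,270)&(P[...,2]>.1)&(P[...,2]<.17))
m=box(230,215,278,248)&(P[...,2]>.04)&(P[...,2]<.1)&(g>250)
q=P[m];
for _ in range(3):
    c=q.mean(0);n=np.linalg.svd(q-c)[2][2];n*=np.sign(n[2]);r=(q-c)@n;q=q[abs(r)<.004]
print('disc',len(q),c,n,'tilt',np.arccos(n[2]),q.min(0),q.max(0))
a=cv2.resize(im[130:270,180:320],None,fx=4,fy=4,interpolation=cv2.INTER_CUBIC);save('c1',a)
zs=np.load('side.npz');b=cv2.resize(zs['im'][195:295,250:350],None,fx=5,fy=5,interpolation=cv2.INTER_CUBIC);save('c2',b)
# blocks z top
for n,(u,v,h) in dict(jar=(249,292,.075),flask=(215,342,.075),cone=(192,238,.045),vial=(226,228,.02),weight=(323,280,.02),wrench=(142,278,0),pink=(333,208,.08)).items(): print(n,P[v,u].round(3),ray(u,v,K,E,h)[:2].round(3))
```

```text
cap 90 [0.417 0.137 0.15 ] [0.448 0.195 0.178] [0.439 0.175 0.171]
captop 51 [0.417 0.156 0.17 ] [0.447 0.195 0.178] [0.434 0.177 0.174]
can 318 [0.409 0.152 0.06 ] [0.46  0.197 0.13 ] [0.448 0.164 0.097]
handle 360 [ 0.544 -0.345  0.09 ] [ 0.569 -0.316  0.153] [ 0.563 -0.336  0.127]
handletop 91 [ 0.544 -0.343  0.143] [ 0.567 -0.319  0.153] [ 0.558 -0.333  0.147]
block 352 [ 0.526 -0.361  0.08 ] [ 0.587 -0.3    0.088] [ 0.566 -0.341  0.085]
brush 183 [ 0.495 -0.186  0.1  ] [ 0.516 -0.164  0.161] [ 0.508 -0.178  0.13 ]
disc 532 [0.50450139 0.01743775 0.07536226] [-0.31577312 -0.08625253  0.94490626] tilt 0.33348821522139094 [ 0.44449173 -0.04023239  0.05346408] [0.56113616 0.07846721 0.09604952]
jar [ 0.661 -0.169  0.073] [ 0.662 -0.17 ]
flask [ 0.704 -0.319  0.074] [ 0.705 -0.319]
cone [ 0.368 -0.096  0.046] [ 0.367 -0.096]
vial [0.392 0.014 0.028] [0.384 0.021]
weight [0.748 0.015 0.026] [0.745 0.02 ]
wrench [ 0.35  -0.264  0.004] [ 0.346 -0.262]
pink [0.623 0.245 0.075] [0.627 0.239]
```

View pics/c1.png

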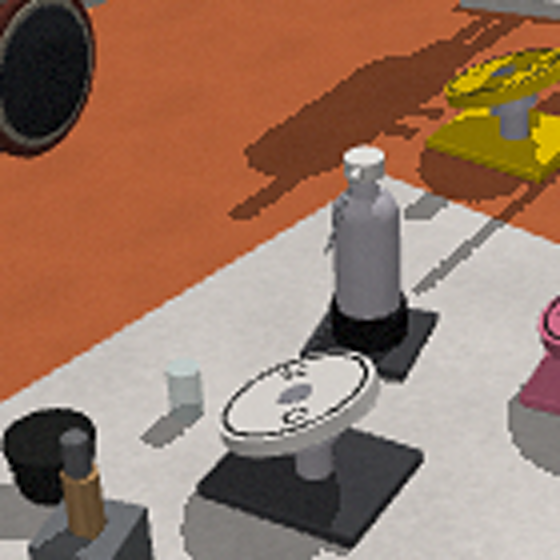

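View pics/c2.png

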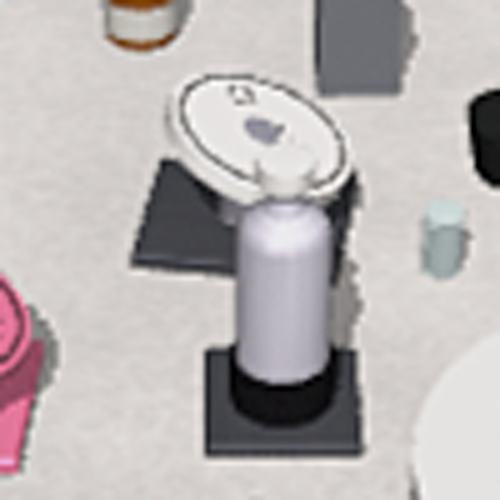

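The scene crop shows the ring mark near (297,415), i.e. image (254.2,233.8), with the X near (292,372). The side crop shows the ring at (241,95), i.e. (298.2,214).

```bash
cat >> h.py <<'E'
def delta(p,yaw_deg=0):
    """tool-frame shift in mm from the measured pose to TCP p, and resulting info"""
    o=ctrl.get_obs(); M=R.from_rotvec(o['tool_rot']).as_matrix()
    return (M.T@(np.array(p)-o['tool_pos'])*1000).round(1)
E
python3 - <<'E'
from h import *
z=np.load('scene.npz');im,d,K,E=[z[k] for k in('im','d','K','E')]
s=np.load('side.npz');Ks,Es=s['K'],s['E'];P=cloud(d,K,E)
c=np.array([.5045,.0174,.0754]);n=np.array([-.3158,-.0863,.9449])
for u,v,k,e in((254.2,233.8,K,E),(253,223,K,E),(298.2,214,Ks,Es)):
    r=e[:3,:3]@np.linalg.inv(k)@[u,v,1];o=e[:3,3];p=o+r*((c-o)@n)/(r@n);print(p.round(4),np.linalg.norm(p-c))
m=np.zeros(d.shape,bool);m[280:345,140:195]=1
q=P[m&(abs(P[...,2]-.085)<.003)][:,:2];print('block',cv2.minAreaRect((q*1000).astype(np.float32)))
q=P[m&(P[...,2]>.09)&(P[...,2]<.143)][:,:2];print('handle',cv2.minAreaRect((q*1000).astype(np.float32)))
print(delta([.43,-.25,.26]),delta([.37,.15,.26]))
E
```

```text
[ 0.5265 -0.0027  0.0809] 0.030357087392169472
[0.4784 0.0439 0.0691] 0.037712271382014835
[ 0.5245 -0.0058  0.08  ] 0.03099808723387149
block ((554.0301513671875, -330.3902587890625), (58.32685089111328, 57.83465576171875), 6.776514053344727)
handle ((561.0557250976562, -334.1492919921875), (32.12662887573242, 18.136314392089844), 60.393653869628906)
[ 332.9 -255.1  -29.2] [ 398.1 -654.2  -28.5]
```

```bash
python3 -m handwheel '[{"tx":28,"ty":-21,"tz":-2},{"tx":28,"ty":-21,"tz":-2},{"tx":28,"ty":-21,"tz":-2},{"tx":28,"ty":-21,"tz":-2},{"tx":28,"ty":-21,"tz":-2},{"tx":28,"ty":-21,"tz":-2},{"tx":28,"ty":-21,"tz":-2},{"tx":28,"ty":-21,"tz":-2},{"tx":28,"ty":-21,"tz":-2},{"tx":28,"ty":-21,"tz":-2},{"tx":28,"ty":-21,"tz":-2},{"tx":28,"ty":-21,"tz":-2}]' 0 30
python3 - <<'E'
from h import *
im,d,K,E=cam('wrist'); save('w1',im); np.savez('w1',im=im,d=d,K=K,E=E)
o=ctrl.get_obs();print(o['tool_pos'],R.from_rotvec(o['tool_rot']).as_matrix().round(3).tolist(),o['q'].round(2))
print(delta([.41,.02,.25]),delta([.45,.08,.25]),delta([.432,.177,.24]))
for p in ([.525,-.004,.08],[.432,.177,.174],[.5565,-.331,.15]):
    c=E[:3,:3].T@(np.array(p)-E[:3,3]);c=K@c;print(c[:2]/c[2],c[2])
E
```

```text
[ 0.19105791 -0.59466092  0.2305168 ] [[0.952, 0.306, -0.0], [0.306, -0.952, 0.001], [0.0, -0.001, -1.0]] [-1.38  0.05  1.61 -0.    1.48 -0.12]
[ 396.4 -518.3  -18.8] [ 452.9 -563.2  -18.7] [ 465.4 -661.    -8.6]
[-601.35256048 -736.51992945] 0.16259787142681317
[-2229.33802066 -1443.55495587] 0.08216950251380185
[ -96.69089693 -901.35680179] 0.11409118332805719$[0]: bad value
```

```bash
python3 -m handwheel '[{"tx":28.0,"ty":-21.0,"tz":-2.0,"roll":0.0},{"tx":28.0,"ty":-21.0,"tz":-2.0,"roll":0.0},{"tx":28.0,"ty":-21.0,"tz":-2.0,"roll":0.0},{"tx":28.0,"ty":-21.0,"tz":-2.0,"roll":0.0},{"tx":28.0,"ty":-21.0,"tz":-2.0,"roll":0.0},{"tx":28.0,"ty":-21.0,"tz":-2.0,"roll":0.0},{"tx":28.0,"ty":-21.0,"tz":-2.0,"roll":0.0},{"tx":28.0,"ty":-21.0,"tz":-2.0,"roll":0.0},{"tx":28.0,"ty":-21.0,"tz":-2.0,"roll":0.0},{"tx":28.0,"ty":-21.0,"tz":-2.0,"roll":0.0},{"tx":28.0,"ty":-21.0,"tz":-2.0,"roll":0.0},{"tx":28.0,"ty":-21.0,"tz":-2.0,"roll":0.0}]' 0 30
python3 - <<'E'
from h import *
im,d,K,E=cam('wrist'); save('w1',im); np.savez('w1',im=im,d=d,K=K,E=E)
o=ctrl.get_obs();print(o['tool_pos'],R.from_rotvec(o['tool_rot']).as_matrix().round(3).tolist(),o['q'].round(2))
print(delta([.41,.02,.25]),delta([.45,.08,.25]),delta([.432,.177,.24]))
E
```

```text
t: 1.2
tool_pos: [0.4346, -0.2507, 0.2554]
tool_rot: [3.104, 0.486, 0.0]
contact_force: [0.4, -0.1, 0.5]
opening: -0.0004
grip_force: 0.0
[ 0.43749328 -0.24637682  0.2558474 ] [[0.951, 0.311, 0.003], [0.311, -0.951, 0.004], [0.004, -0.002, -1.0]] [-0.66 -0.26  1.86  0.    1.54  0.59]
[  56.6 -261.7    6.7] [ 113.3 -306.3    7. ] [ 126.2 -404.1   17.3]
```

```bash
python3 -m handwheel '[{"tx":7.5,"ty":-23.5,"tz":-1.0,"roll":0.0},{"tx":7.5,"ty":-23.5,"tz":-1.0,"roll":0.0},{"tx":7.5,"ty":-23.5,"tz":-1.0,"roll":0.0},{"tx":7.5,"ty":-23.5,"tz":-1.0,"roll":0.0},{"tx":7.5,"ty":-23.5,"tz":-1.0,"roll":0.0},{"tx":7.5,"ty":-23.5,"tz":-1.0,"roll":0.0},{"tx":7.5,"ty":-23.5,"tz":-1.0,"roll":0.0},{"tx":7.5,"ty":-23.5,"tz":-1.0,"roll":0.0},{"tx":7.5,"ty":-23.5,"tz":-1.0,"roll":0.0},{"tx":7.5,"ty":-23.5,"tz":-1.0,"roll":0.0},{"tx":7.5,"ty":-23.5,"tz":-1.0,"roll":0.0},{"tx":0.0,"ty":0.0,"tz":0.0,"roll":0.0}]'
python3 - <<'E'
from h import *
im,d,K,E=cam('wrist'); save('w2',im); np.savez('w2',im=im,d=d,K=K,E=E)
P=cloud(d,K,E);np.save('w2P',P)
g=im.astype(int).sum(2)
m=(abs(P[...,2]-.174)<.005)&(abs(P[...,0]-.432)<.04)&(abs(P[...,1]-.177)<.04)
q=P[m];print('captop',len(q),q.min(0),q.max(0),np.median(q,0)) if len(q) else 0
c0=np.array([.5045,.0174,.0754]);m=(np.linalg.norm(P-c0,axis=-1)<.075)&(P[...,2]>.04);q=P[m]
for _ in range(4):
    c=q.mean(0);n=np.linalg.svd(q-c,full_matrices=False)[2][2];n*=np.sign(n[2]);q=q[abs((q-c)@n)<.003]
print('disc',len(q),c,n,np.arccos(n[2]))
e=np.linalg.svd(q-c,full_matrices=False)[2];xy=(q-c)@e[:2].T*1000
ctr,rad=cv2.minEnclosingCircle(xy.astype(np.float32));print('centre',c+np.array(ctr)/1000@e[:2],rad)
E
```

```text
t: 2.25
tool_pos: [0.4332, 0.0219, 0.2665]
tool_rot: [-3.101, -0.493, -0.001]
contact_force: [0.7, -1.0, 0.6]
opening: -0.0001
grip_force: 0.0
captop 1665 [0.41635291 0.1561948  0.16903147] [0.44751502 0.19928867 0.17612913] [0.43365337 0.18125258 0.17361831]
disc 10376 [0.50613384 0.02383148 0.07660798] [-0.33585156 -0.06954116  0.93934432] 0.3500827900064771
centre [0.50122313 0.0225188  0.07475504] 60.0374870300293
```

View pics/w2.png

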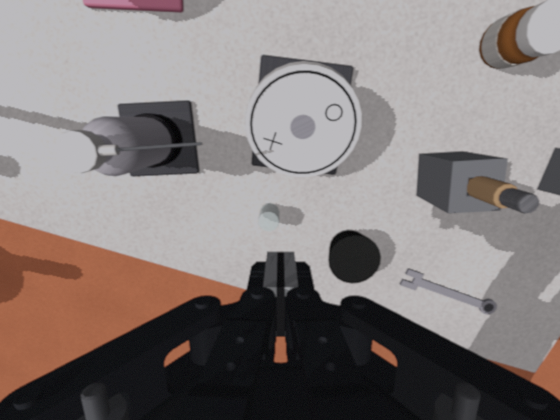

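The wrist view shows the ring mark at (334,112), the X at (272,142), the disc's centre at (303,126) and the cap near (70,150).

Run:
```python
from h import *
z=np.load('w2.npz');im,K,E=z['im'],z['K'],z['E']
c=np.array([.50122,.02252,.07475]);n=np.array([-.33585,-.06954,.93934])
def on(u,v):
    r=E[:3,:3]@np.linalg.inv(K)@[u,v,1];o=E[:3,3];return o+r*((c-o)@n)/(r@n)
g=cv2.cvtColor(im,cv2.COLOR_RGB2GRAY)[100:125,321:347];b=cv2.threshold(g,0,255,cv2.THRESH_BINARY_INV+cv2.THRESH_OTSU)[1]
k,l,s,ct=cv2.connectedComponentsWithStats(b);print(s,ct)
for i in range(1,k):
    x,y,w,h,_=s[i];print(on(x+w/2-.5+321,y+h/2-.5+100),np.linalg.norm(on(x+w/2-.5+321,y+h/2-.5+100)-c))
print(on(303,126))
P=np.load('w2P.npy');m=(abs(P[...,2]-.174)<.005)&(abs(P[...,0]-.432)<.04)&(P[...,1]>.165)&(P[...,1]<.23);q=P[m][:,:2]*1000;print(cv2.minEnclosingCircle(q.astype(np.float32)))
print(delta([.432,.1825,.21]))
```

```text
[[  0   0  26  25 545]
 [  4   4  18  17 105]] [[12.51009174 12.01284404]
 [12.44761905 11.93333333]]
[ 0.52408558 -0.00231856  0.0810865 ] 0.03435025544768627
[0.50195792 0.02176918 0.07495825]
((431.91583251953125, 181.1575164794922), 18.17245864868164)
[  48.9 -154.7   56.3]
```

```bash
python3 -m handwheel '[{"tx":7.0,"ty":-22.1,"tz":4.0,"roll":0.0},{"tx":7.0,"ty":-22.1,"tz":4.0,"roll":0.0},{"tx":7.0,"ty":-22.1,"tz":8.0,"roll":0.0},{"tx":7.0,"ty":-22.1,"tz":8.0,"roll":0.0},{"tx":7.0,"ty":-22.1,"tz":10.0,"roll":0.0},{"tx":7.0,"ty":-22.1,"tz":10.0,"roll":0.0},{"tx":7.0,"ty":-22.1,"tz":12.0,"roll":0.0},{"tx":0.0,"ty":0.0,"tz":0.0,"roll":0.0},{"tx":0.0,"ty":0.0,"tz":0.0,"roll":0.0},{"tx":0.0,"ty":0.0,"tz":10.0,"roll":0.0},{"tx":0.0,"ty":0.0,"tz":10.0,"roll":0.0},{"tx":0.0,"ty":0.0,"tz":0.0,"roll":0.0}]'
```

```text
t: 3.3
tool_pos: [0.4318, 0.18, 0.1878]
tool_rot: [3.104, 0.484, -0.006]
contact_force: [-0.1, 0.5, -0.7]
opening: 0.0002
grip_force: 0.0
```

```bash
python3 -c "
from h import *
print(delta([.432,.182,.166]))"
```

```text
[ 0.9 -1.9 21.8]
```

```bash
python3 -m handwheel '[{"tx":1.0,"ty":-2.0,"tz":7.0,"roll":0.0},{"tx":0.0,"ty":0.0,"tz":6.0,"roll":0.0},{"tx":0.0,"ty":0.0,"tz":4.0,"roll":0.0},{"tx":0.0,"ty":0.0,"tz":3.0,"roll":0.0},{"tx":0.0,"ty":0.0,"tz":2.0,"roll":0.0},{"tx":0.0,"ty":0.0,"tz":1.0,"roll":0.0},{"tx":0.0,"ty":0.0,"tz":0.0,"roll":0.0},{"tx":0.0,"ty":0.0,"tz":0.0,"roll":0.0}]'
```

```text
t: 3.97
tool_pos: [0.4331, 0.1832, 0.168]
tool_rot: [3.103, 0.486, -0.001]
contact_force: [-3.3, -3.0, 5.1]
opening: 0.0005
grip_force: 2.7
```

```bash
python3 -m handwheel '[{"tx":0.0,"ty":0.0,"tz":2.0,"roll":0.0},{"tx":0.0,"ty":0.0,"tz":2.0,"roll":0.0},{"tx":0.0,"ty":0.0,"tz":1.0,"roll":0.0},{"tx":0.0,"ty":0.0,"tz":0.0,"roll":0.0},{"tx":0.0,"ty":0.0,"tz":0.0,"roll":0.0}]'
```

```text
t: 4.38
tool_pos: [0.4335, 0.1833, 0.1659]
tool_rot: [3.103, 0.487, 0.0]
contact_force: [-8.6, -3.8, 17.7]
opening: -0.0001
grip_force: 8.6
```

```bash
python3 -m handwheel '[{"tx":0.0,"ty":0.0,"tz":-10.0,"roll":0.0},{"tx":0.0,"ty":0.0,"tz":-25.0,"roll":0.0},{"tx":0.0,"ty":0.0,"tz":-25.0,"roll":0.0},{"tx":-8.0,"ty":35.0,"tz":-20.0,"roll":0.0},{"tx":-8.0,"ty":35.0,"tz":-4.0,"roll":0.0},{"tx":-8.0,"ty":35.0,"tz":0.0,"roll":0.0},{"tx":-8.0,"ty":35.0,"tz":0.0,"roll":0.0},{"tx":-8.0,"ty":35.0,"tz":0.0,"roll":0.0},{"tx":-8.0,"ty":35.0,"tz":0.0,"roll":0.0},{"tx":-8.0,"ty":35.0,"tz":0.0,"roll":0.0},{"tx":-8.0,"ty":35.0,"tz":0.0,"roll":0.0},{"tx":-8.0,"ty":35.0,"tz":0.0,"roll":0.0}]' 
python3 -m handwheel '[{"tx":-8.0,"ty":35.0,"tz":0.0,"roll":0.0},{"tx":-8.0,"ty":35.0,"tz":0.0,"roll":0.0},{"tx":-8.0,"ty":35.0,"tz":0.0,"roll":0.0},{"tx":-8.0,"ty":35.0,"tz":0.0,"roll":0.0},{"tx":-8.0,"ty":35.0,"tz":0.0,"roll":0.0},{"tx":0.0,"ty":0.0,"tz":0.0,"roll":0.1},{"tx":0.0,"ty":0.0,"tz":0.0,"roll":0.1},{"tx":0.0,"ty":0.0,"tz":0.0,"roll":0.0},{"tx":0.0,"ty":0.0,"tz":0.0,"roll":0.0}]' 85
python3 - <<'E'
from h import *
im,d,K,E=cam('wrist'); save('w3',im); np.savez('w3',im=im,d=d,K=K,E=E)
P=cloud(d,K,E)
near=(abs(P[...,0]-.5565)<.05)&(abs(P[...,1]+.331)<.05)
for n,a,b in(('block',.081,.088),('hand',.141,.148),('button',.149,.155)):
    q=P[near&(P[...,2]>a)&(P[...,2]<b)];print(n,len(q))
    if len(q)>5: print(np.min(q,0).round(4),np.max(q,0).round(4),cv2.minAreaRect((q[:,:2]*1000).astype(np.float32)))
E
```

```text
t: 5.38
tool_pos: [0.4609, -0.1402, 0.2462]
tool_rot: [3.104, 0.486, 0.002]
contact_force: [1.7, -0.3, -0.1]
opening: 0.0001
grip_force: 0.0
t: 6.13
tool_pos: [0.4764, -0.3173, 0.2459]
tool_rot: [-3.136, -0.178, -0.0]
contact_force: [0.3, 0.5, -0.0]
opening: 0.0847
grip_force: 0.0
block 2668
[ 0.5231 -0.3591  0.0817] [ 0.5838 -0.2975  0.0874] ((553.5438232421875, -328.3651428222656), (55.13138198852539, 56.13984680175781), 6.4764862060546875)
hand 591
[ 0.5397 -0.3418  0.1413] [ 0.5668 -0.3147  0.1467] ((553.2901000976562, -328.3575744628906), (23.913942337036133, 24.122278213500977), 12.247615814208984)
button 453
[ 0.5446 -0.3369  0.149 ] [ 0.5619 -0.32    0.1526] ((553.3323364257812, -328.4343566894531), (16.800336837768555, 16.593978881835938), 32.4328727722168)
```

View pics/w3.png

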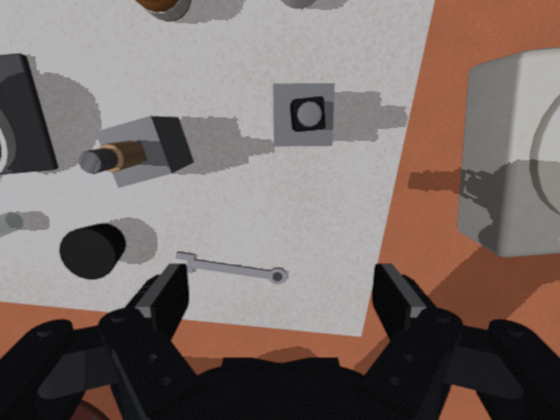

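The wrist view shows the probe's square handle and button at (309,113) on its block. The brush at (95,160) and the wrench at (235,270) are well clear.

```bash
python3 -m handwheel '[{"tx":19.0,"ty":5.0,"tz":0.0,"roll":0.0},{"tx":19.0,"ty":5.0,"tz":0.0,"roll":0.0},{"tx":19.0,"ty":5.0,"tz":0.0,"roll":0.0},{"tx":18.0,"ty":4.5,"tz":0.0,"roll":0.0},{"tx":0.0,"ty":0.0,"tz":20.0,"roll":-0.08},{"tx":0.0,"ty":0.0,"tz":20.0,"roll":0.0},{"tx":0.0,"ty":0.0,"tz":20.0,"roll":0.0},{"tx":0.0,"ty":0.0,"tz":0.0,"roll":0.0},{"tx":0.0,"ty":0.0,"tz":0.0,"roll":0.0}]'
python3 -c "
from h import *
o=ctrl.get_obs();print(o['tool_pos'],delta([.5534,-.3284,.099]),R.from_rotvec(o['tool_rot']).as_matrix().round(3))"
```

```text
t: 6.93
tool_pos: [0.5525, -0.3273, 0.1849]
tool_rot: [-3.125, -0.302, 0.003]
contact_force: [-0.3, -0.3, 0.0]
opening: 0.085
grip_force: 0.0
[ 0.55249381 -0.32729109  0.18492828] [ 0.8  1.5 85.9] [[ 0.981  0.192 -0.002]
 [ 0.192 -0.981  0.002]
 [-0.002 -0.002 -1.   ]]
```

```bash
python3 -m handwheel '[{"tx":1.0,"ty":1.0,"tz":16.0,"roll":0.0},{"tx":0.0,"ty":0.0,"tz":20.0,"roll":0.0},{"tx":0.0,"ty":0.0,"tz":20.0,"roll":0.0},{"tx":0.0,"ty":0.0,"tz":20.0,"roll":0.0},{"tx":0.0,"ty":0.0,"tz":10.0,"roll":0.0},{"tx":0.0,"ty":0.0,"tz":0.0,"roll":0.0},{"tx":0.0,"ty":0.0,"tz":0.0,"roll":0.0}]'
python3 -m handwheel '[{"tx":0.0,"ty":0.0,"tz":0.0,"roll":0.0},{"tx":0.0,"ty":0.0,"tz":0.0,"roll":0.0},{"tx":0.0,"ty":0.0,"tz":0.0,"roll":0.0},{"tx":0.0,"ty":0.0,"tz":0.0,"roll":0.0},{"tx":0.0,"ty":0.0,"tz":0.0,"roll":0.0},{"tx":0.0,"ty":0.0,"tz":0.0,"roll":0.0},{"tx":0.0,"ty":0.0,"tz":0.0,"roll":0.0},{"tx":0.0,"ty":0.0,"tz":0.0,"roll":0.0}]' 5 30
```

```text
t: 7.52
tool_pos: [0.5547, -0.3294, 0.1015]
tool_rot: [3.127, 0.3, 0.001]
contact_force: [-0.8, -0.0, 1.2]
opening: 0.085
grip_force: 0.0
t: 8.18
tool_pos: [0.5545, -0.3295, 0.101]
tool_rot: [3.127, 0.299, 0.001]
contact_force: [0.3, -0.2, 2.7]
opening: 0.0234
grip_force: 32.5
```

```bash
python3 -m handwheel '[{"tx":0.0,"ty":0.0,"tz":-8.0,"roll":0.0},{"tx":0.0,"ty":0.0,"tz":-12.0,"roll":0.0},{"tx":0.0,"ty":0.0,"tz":-13.0,"roll":0.0},{"tx":0.0,"ty":0.0,"tz":-12.0,"roll":0.0},{"tx":0.0,"ty":0.0,"tz":0.0,"roll":0.0},{"tx":0.0,"ty":0.0,"tz":0.0,"roll":0.0}]' - 20
python3 - <<'E'
from h import *
im,d,K,E=cam('wrist'); save('w4',im); np.savez('w4',im=im,d=d,K=K,E=E)
P=cloud(d,K,E);o=ctrl.get_obs();M=R.from_rotvec(o['tool_rot']).as_matrix()
im,d,K,E=cam('scene'); Q=cloud(d,K,E); np.savez('s4',im=im,P=Q)
for n,X in(('w',P),('s',Q)):
    T=(X-o['tool_pos'])@M*1000
    m=(abs(T[...,1])<30)&(abs(T[...,0])<40)&(T[...,2]>3)&(T[...,2]<55)
    q=T[m];print(n,len(q))
    for a in range(0,55,6):
        s=q[(q[:,2]>=a)&(q[:,2]<a+6)]
        if len(s)>4:print(a,len(s),s.min(0).round(1),s.max(0).round(1),np.median(s,0).round(1))
E
```

```text
t: 8.68
tool_pos: [0.5551, -0.3298, 0.1474]
tool_rot: [3.125, 0.299, 0.004]
contact_force: [-0.8, 0.3, -1.3]
opening: 0.0236
grip_force: 32.0
w 595
0 101 [  9.5 -12.8   3. ] [12.2 11.2  5.9] [11.6 -1.1  4.5]
6 192 [  9.8 -12.7   6. ] [12.2 11.1 12. ] [11.6 -0.8  9.2]
12 20 [ 10.6 -12.3  12. ] [11.6 10.7 14.5] [11.4 -1.9 12.4]
24 25 [ 5.4 -4.6 26.7] [ 6.8  3.  29.9] [ 6.3 -0.5 28.6]
30 63 [ 3.2 -6.6 30.1] [ 7.  5. 36.] [ 6.2 -0.5 33.2]
36 64 [ 1.7 -7.4 36.1] [ 6.9  5.8 42. ] [ 5.7 -1.1 39.3]
42 60 [ 1.2 -7.5 42. ] [ 6.9  6.  47.9] [ 5.9 -0.1 44.9]
48 59 [ 0.7 -7.  48.1] [ 6.7  6.2 53.9] [ 5.7 -0.4 50.8]
54 11 [ 3.9 -6.4 54. ] [ 6.7  4.3 55. ] [ 6.2 -1.7 54.8]
s 121
0 9 [ 7.3 -7.8  3. ] [12.3 13.3  5.6] [10.   6.1  4.7]
6 27 [ -7.  -11.7   6.1] [12.5 13.9 11.9] [10.5  5.6  9.3]
12 14 [-9.6 -9.3 12. ] [11.8 13.7 15.2] [10.3  9.6 12.5]
24 18 [-5.5 -4.1 24.5] [ 7.1  8.7 29.9] [ 4.   4.5 27.6]
30 9 [ 0.5 -1.5 30.7] [ 7.3  9.5 34.1] [ 4.9  5.8 32.8]
36 12 [-2.6 -5.2 36.3] [ 7.6  7.7 41. ] [ 2.7  4.4 39. ]
42 14 [-2.1 -3.1 42.5] [ 6.4  7.9 47.6] [ 3.7  4.2 45.3]
48 12 [-4.  -3.4 48.1] [ 6.7  7.5 53.4] [ 3.7  4.9 51.3]
```

```bash
python3 -m handwheel '[{"tx":-2.0,"ty":0.0,"tz":0.0,"roll":0.0},{"tx":-4.0,"ty":0.0,"tz":0.0,"roll":0.0},{"tx":-4.0,"ty":0.0,"tz":0.0,"roll":0.0},{"tx":-4.0,"ty":0.0,"tz":0.0,"roll":0.0},{"tx":0.0,"ty":0.0,"tz":0.0,"roll":0.0}]' - 20
cat > tilt.py <<'E'
from h import *
def tilt():
    im,d,K,E=cam('wrist');P=cloud(d,K,E);o=ctrl.get_obs();M=R.from_rotvec(o['tool_rot']).as_matrix()
    T=(P-o['tool_pos'])@M*1000
    q=T[(abs(T[...,1])<3)&(abs(T[...,0])<60)&(T[...,2]>22)&(T[...,2]<52)&(np.asarray(im,int).sum(2)>0)]
    if len(q)<8: print('few',len(q));return im
    f=np.polyfit(q[:,2],q[:,0],1)
    for _ in range(4):
        q=q[abs(np.polyval(f,q[:,2])-q[:,0])<2.5];f=np.polyfit(q[:,2],q[:,0],1)
    print('n',len(q),'tilt',np.arctan(f[0]).round(3),'x@20',np.polyval(f,20).round(1),'zrange',q[:,2].min().round(),q[:,2].max().round(),'F',o['contact_force'].round(1),o['tool_pos'].round(4))
    return im
if __name__=='__main__':
    save('last',tilt())
E
python3 tilt.py
```

```text
t: 9.2
tool_pos: [0.54, -0.3316, 0.1449]
tool_rot: [-3.127, -0.299, -0.001]
contact_force: [3.6, 0.7, -2.8]
opening: 0.0238
grip_force: 31.5
n 192 tilt 0.132 x@20 12.1 zrange 23.0 51.0 F [ 3.   1.8 -2.6] [ 0.5401 -0.3317  0.1449]
```

```bash
python3 -m handwheel '[{"tx":-4.0,"ty":0.0,"tz":-1.0,"roll":0.0},{"tx":-4.0,"ty":0.0,"tz":-1.0,"roll":0.0},{"tx":-4.0,"ty":0.0,"tz":0.0,"roll":0.0},{"tx":-4.0,"ty":0.0,"tz":0.0,"roll":0.0},{"tx":-3.0,"ty":0.0,"tz":0.0,"roll":0.0},{"tx":0.0,"ty":0.0,"tz":0.0,"roll":0.0}]' - 20
python3 tilt.py
```

```text
t: 9.75
tool_pos: [0.5212, -0.3358, 0.1478]
tool_rot: [3.127, 0.298, -0.0]
contact_force: [3.1, 0.5, -0.3]
opening: 0.0238
grip_force: 31.5
n 301 tilt 0.331 x@20 22.2 zrange 22.0 52.0 F [ 2.5  0.5 -0.2] [ 0.5213 -0.3358  0.1478]
```

```bash
python3 -m handwheel '[{"tx":-3.0,"ty":0.0,"tz":0.0,"roll":0.0},{"tx":-1.0,"ty":0.0,"tz":0.0,"roll":0.0},{"tx":0.0,"ty":0.0,"tz":-5.0,"roll":0.0},{"tx":0.0,"ty":0.0,"tz":-10.0,"roll":0.0},{"tx":0.0,"ty":0.0,"tz":-20.0,"roll":0.0},{"tx":0.0,"ty":0.0,"tz":-25.0,"roll":0.0},{"tx":0.0,"ty":0.0,"tz":-25.0,"roll":0.0},{"tx":0.0,"ty":0.0,"tz":0.0,"roll":0.0},{"tx":0.0,"ty":0.0,"tz":0.0,"roll":0.0}]' - 40
python3 tilt.py
python3 - <<'E'
from h import *
z=optics
im,d,K,E=cam('wrist');P=cloud(d,K,E);o=ctrl.get_obs();M=R.from_rotvec(o['tool_rot']).as_matrix()
T=(P-o['tool_pos'])@M*1000
for a in range(-5,130,8):
    q=T[(abs(T[...,1])<25)&(T[...,0]>-5)&(T[...,0]<80)&(T[...,2]>a)&(T[...,2]<=a+8)]
    if len(q)>3: print(a,len(q),q.min(0).round(1),q.max(0).round(1))
E
```

```text
t: 10.55
tool_pos: [0.518, -0.3372, 0.235]
tool_rot: [3.124, 0.299, 0.002]
contact_force: [-0.1, -0.1, -1.5]
opening: 0.0232
grip_force: 40.9
n 287 tilt 0.36 x@20 25.3 zrange 22.0 52.0 F [-0.3  0.9 -1.5] [ 0.5173 -0.3364  0.2327]
-5 563 [ 10.  -18.4  -5. ] [24.7 16.3  3. ]
3 274 [ 22.8 -12.7   3. ] [25.6 10.9  9.2]
11 51 [22.5 -4.9 15. ] [24.9  3.2 19. ]
19 201 [21.5 -7.3 19. ] [27.8  5.6 27. ]
27 193 [22.3 -7.6 27. ] [30.6  5.9 35. ]
35 173 [24.4 -7.7 35.1] [33.3  6.1 42.9]
43 150 [29.4 -7.4 43. ] [36.7  5.9 51. ]
51 140 [30.8 -7.6 51. ] [39.3  6.  58.7]
59 54 [33.2 -7.  59. ] [40.4  6.3 63.9]
67 27 [39.1 -3.2 70.6] [41.7  1.7 75. ]
75 39 [39.4 -3.2 75.6] [43.7  1.8 82.3]
```

View pics/last.png

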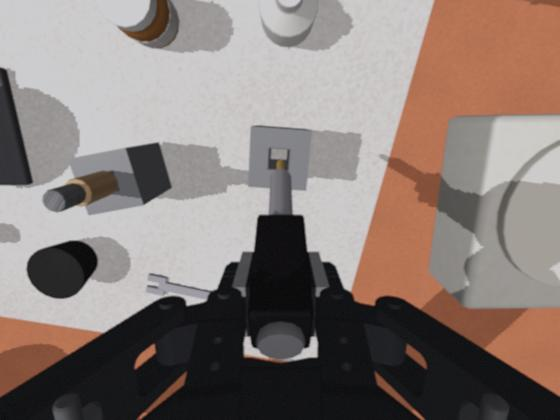

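The wrist view shows the probe held and tilted in the pads, its brass tip at (282,163) clear above its own block, with the other things untouched.

```bash
cat > tgt.py <<'E'
from h import *
import sys
spot=np.array([.5241,-.0023,.0811]);n=np.array([-.33585,-.06954,.93934])
o=ctrl.get_obs();M=R.from_rotvec(o['tool_rot']).as_matrix()
tip=np.array([42.7,-.8,86.3])/1000
h=float(sys.argv[1])/1000
T=spot+n*h-M@tip
print('target',T.round(4),'delta',delta(T),'n in tool',(M.T@n).round(3),'rot',M[:,0].round(3),'F',o['contact_force'].round(1),o['t'])
E
python3 tgt.py 15
```

```text
target [ 0.4775 -0.0123  0.1816] delta [  22.7 -325.2   50. ] n in tool [-0.345  0.003 -0.939] rot [ 0.982  0.189 -0.002] F [-0.1  0.3 -0.3] 10.65
```

```bash
python3 -m handwheel '[{"tx":0.0,"ty":-10.0,"tz":-12.0,"roll":0.0},{"tx":2.0,"ty":-22.0,"tz":-13.0,"roll":0.0},{"tx":2.0,"ty":-30.0,"tz":-5.0,"roll":0.0},{"tx":2.0,"ty":-30.0,"tz":0.0,"roll":0.0},{"tx":2.0,"ty":-30.0,"tz":0.0,"roll":0.0},{"tx":2.0,"ty":-30.0,"tz":0.0,"roll":0.0},{"tx":2.0,"ty":-30.0,"tz":0.0,"roll":0.0},{"tx":2.0,"ty":-30.0,"tz":0.0,"roll":0.0},{"tx":2.0,"ty":-30.0,"tz":0.0,"roll":0.0},{"tx":2.0,"ty":-30.0,"tz":0.0,"roll":0.0},{"tx":2.0,"ty":-30.0,"tz":0.0,"roll":0.0},{"tx":2.0,"ty":-20.0,"tz":0.0,"roll":0.0}]'
python3 -m handwheel '[{"tx":0.0,"ty":0.0,"tz":0.0,"roll":0.0},{"tx":0.0,"ty":0.0,"tz":0.0,"roll":0.0},{"tx":0.0,"ty":0.0,"tz":10.0,"roll":0.0},{"tx":0.0,"ty":0.0,"tz":15.0,"roll":0.0},{"tx":0.0,"ty":0.0,"tz":15.0,"roll":0.0},{"tx":0.0,"ty":0.0,"tz":15.0,"roll":0.0},{"tx":0.0,"ty":0.0,"tz":0.0,"roll":0.0},{"tx":0.0,"ty":0.0,"tz":0.0,"roll":0.0}]'
python3 tgt.py 15; python3 tilt.py
```

```text
t: 11.65
tool_pos: [0.4767, -0.0132, 0.2616]
tool_rot: [-3.126, -0.302, 0.004]
contact_force: [1.2, 0.1, -1.3]
opening: 0.0233
grip_force: 40.8
t: 12.32
tool_pos: [0.4774, -0.0166, 0.2056]
tool_rot: [-3.127, -0.297, 0.006]
contact_force: [0.4, 0.7, -1.1]
opening: 0.0236
grip_force: 40.8
target [ 0.4776 -0.0122  0.1816] delta [ 1.  -4.2 23.9] n in tool [-0.346  0.004 -0.938] rot [ 0.982  0.188 -0.003] F [ 0.4  0.7 -1.1] 12.3167
n 308 tilt 0.352 x@20 22.3 zrange 22.0 52.0 F [ 1.  -0.2 -1.1] [ 0.4783 -0.0166  0.207 ]
```

View pics/last.png

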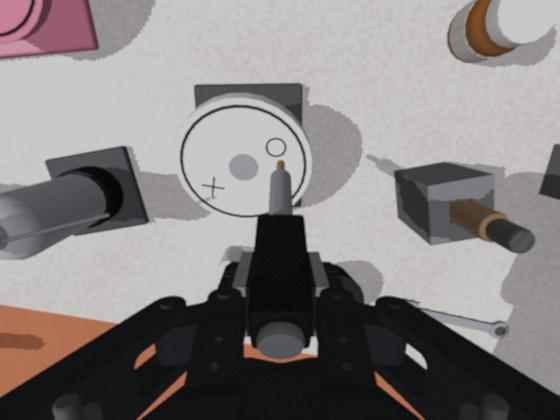

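The wrist view shows the brass tip at (281,163) just short of the ring at (276,147), with the disc centre at (243,167). I'll measure the tip and ring relative to each other in the tool frame, using one image.

```bash
cat > rel.py <<'E'
from h import *
import sys
u0,v0=int(sys.argv[1]),int(sys.argv[2])
p=optics.camera_params('wrist');K=np.array(p['mtx']);E=np.array(p['tool_from_camera']).copy();E[:3,3]*=1000
print('q',ctrl.get_obs()['tool_pos'].round(4))
im,d=optics.get_image('wrist');save('rel',im)
T=cloud(d*1000,K,E)
s=(abs(T[...,1])<3)&(abs(T[...,0])<60)&(T[...,2]>22)&(T[...,2]<56)
q=T[s];f=np.polyfit(q[:,2],q[:,0],1)
for _ in range(4):
    q=q[abs(np.polyval(f,q[:,2])-q[:,0])<2];f=np.polyfit(q[:,2],q[:,0],1)
a=np.arctan(f[0]);sh=T[(abs(T[...,1])<9)&(T[...,2]>25)&(T[...,2]<56)&(abs(T[...,0]-np.polyval(f,T[...,2]))<6)]
yc=(np.percentile(sh[:,1],1)+np.percentile(sh[:,1],99))/2
gx=np.polyval(f,-19)-7/np.cos(a)
tip=np.array([gx+112.5*np.sin(a),yc,-19+112.5*np.cos(a)])
print('tilt',a.round(3),'gx',gx.round(1),'yc',yc.round(1),'tip',tip.round(1))
# disc plane around the mark, white pixels only
vv,uu=np.mgrid[:420,:560];g=cv2.cvtColor(im,cv2.COLOR_RGB2GRAY);near=(np.hypot(uu-u0,vv-v0)<50)&(vv<v0+15)&(T[...,2]>60)
q=T[near]
c=np.median(q,0)
for tol in (15,8,4,2,2):
    c=q.mean(0);n=np.linalg.svd(q-c,full_matrices=False)[2][2];n*=-np.sign(n[2]);q=q[abs((q-c)@n)<tol]
print('n',n.round(3),len(q))
w=12;b=cv2.threshold(g[v0-w:v0+w,u0-w:u0+w],0,255,cv2.THRESH_BINARY_INV+cv2.THRESH_OTSU)[1]
st=cv2.connectedComponentsWithStats(b)[2];print(st[1:])
st=st[1:];x,y,W,H,_=st[np.argmax(st[:,4])];u,v=x+W/2-.5+u0-w,y+H/2-.5+v0-w
r=E[:3,:3]@np.linalg.inv(K)@[u,v,1];o=E[:3,3];sp=o+r*((c-o)@n)/(r@n)
print('spot',sp.round(1),'spot-tip',(sp-tip).round(1),'hover',((tip-sp)@n).round(1),'press5 delta',(sp-5*n-tip).round(1),'angle',np.arccos(n@[-np.sin(a),0,-np.cos(a)]).round(3))
E
python3 rel.py 276 147;python3 rel.py 276 147
```

```text
q [ 0.4783 -0.0166  0.207 ]
tilt 0.358 gx 1.6 yc -1.4 tip [41.  -1.4 86.4]
n [ 0.658  0.65  -0.381] 646
[[  1   4  21  19 128]]
spot [ 49.   -5.9 115.7] spot-tip [ 8.  -4.5 29.4] hover 8.9 press5 delta [ 4.7 -7.7 31.3] angle 1.444
q [ 0.4788 -0.0165  0.2079]
tilt 0.36 gx 1.4 yc -1.4 tip [41.1 -1.4 86.3]
n [ 0.662  0.646 -0.38 ] 646
[[  1   5  21  19 126]]
spot [ 48.2  -5.9 115.9] spot-tip [ 7.1 -4.5 29.6] hover 9.4 press5 delta [ 3.8 -7.7 31.5] angle 1.449
```

```bash
python3 - <<'E'
s=open('rel.py').read()
i=s.index('q=T[near]');j=s.index("print('n',")
s=s[:i]+"""q=T[near];n=np.array([-.346,.003,-.938]);c=np.median(T[(np.hypot(uu-u0,vv-v0)<11)&(vv<v0+4)],0)
for _ in range(4):
    k=q[abs((q-c)@n)<4];c=k.mean(0);n=np.linalg.svd(k-c,full_matrices=False)[2][2];n*=-np.sign(n[2])
"""+s[j:].replace('len(q)','len(k)')
open('rel.py','w').write(s)
E
python3 rel.py 276 147; python3 tgt.py 15
```

```text
q [ 0.479  -0.0164  0.2084]
tilt 0.357 gx 1.7 yc -1.4 tip [41.  -1.4 86.4]
n [-0.339  0.006 -0.941] 3811
[[  1   5  21  19 130]]
spot [ 47.2  -6.1 127.1] spot-tip [ 6.2 -4.7 40.7] hover 40.4 press5 delta [ 7.9 -4.7 45.4] angle 0.012
target [ 0.4771 -0.0122  0.1814] delta [-1.2 -4.5 27.1] n in tool [-0.341  0.006 -0.94 ] rot [0.982 0.189 0.002] F [-0.   0.4 -2.1] 12.5167
```

```bash
python3 -m handwheel '[{"tx":0.5,"ty":-2.0,"tz":7.0,"roll":0.0},{"tx":1.0,"ty":-2.6,"tz":8.0,"roll":0.0},{"tx":1.0,"ty":0.0,"tz":8.0,"roll":0.0},{"tx":0.0,"ty":0.0,"tz":7.0,"roll":0.0},{"tx":0.0,"ty":0.0,"tz":0.0,"roll":0.0},{"tx":0.0,"ty":0.0,"tz":0.0,"roll":0.0},{"tx":0.0,"ty":0.0,"tz":0.0,"roll":0.0},{"tx":0.0,"ty":0.0,"tz":0.0,"roll":0.0}]'
python3 tgt.py 0; python3 tilt.py
python3 -c "
import cv2;a=cv2.imread('pics/last.png')[90:240,200:350];cv2.imwrite('pics/z1.png',cv2.resize(a,None,fx=4,fy=4,interpolation=2))"
```

```text
t: 13.18
tool_pos: [0.4803, -0.011, 0.1778]
tool_rot: [3.127, 0.299, 0.001]
contact_force: [-0.0, 1.0, -0.0]
opening: 0.0235
grip_force: 40.8
target [ 0.4823 -0.0112  0.1674] delta [ 1.9  0.6 10.4] n in tool [-0.342  0.005 -0.94 ] rot [0.982 0.19  0.001] F [-0.  1. -0.] 13.1833
n 314 tilt 0.358 x@20 23.6 zrange 22.0 52.0 F [-0.7 -0.7 -0.8] [ 0.4804 -0.011   0.1779]
```

View pics/z1.png

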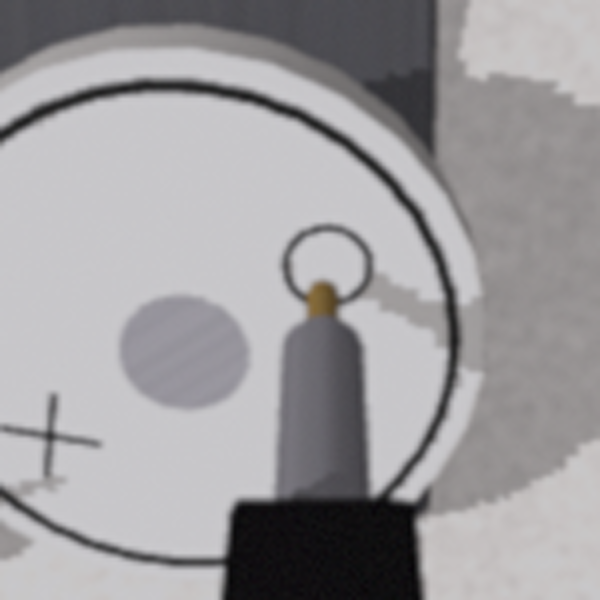

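The zoomed wrist view shows the tip end at (322,285) in the crop, over the lower edge of the ring. The ring's centre is at (328,264), i.e. image (282,156).

```bash
sed -i "s/^r=E\[/u,v=(float(sys.argv[3]),float(sys.argv[4])) if len(sys.argv)>3 else (u,v)\nr=E[/" rel.py; python3 rel.py 282 154 281.9 155.9
```

```text
q [ 0.4804 -0.011   0.1779]
tilt 0.358 gx 1.6 yc -1.4 tip [41.  -1.4 86.4]rel.py:21: RuntimeWarning: Mean of empty slice.
  k=q[abs((q-c)@n)<4];c=k.mean(0);n=np.linalg.svd(k-c,full_matrices=False)[2][2];n*=-np.sign(n[2])
  ret = um.true_divide(
Traceback (most recent call last):
  File "rel.py", line 21, in <module>
    k=q[abs((q-c)@n)<4];c=k.mean(0);n=np.linalg.svd(k-c,full_matrices=False)[2][2];n*=-np.sign(n[2])
                                      ~~~~~~~~~~~~~~~~~~~~~~~~~~~~~~~~~~~~~~~~~^^^
IndexError: index 2 is out of bounds for axis 0 with size 0
```

NaN pixels (no depth reading) are getting into the median; use nanmedian.

```bash
sed -i "s/c=np.median(T/c=np.nanmedian(T/" rel.py; python3 rel.py 282 154 281.9 155.9;  python3 rel.py 282 154 281.9 155.9 | tail -1
```

```text
q [ 0.4803 -0.011   0.1778]
tilt 0.358 gx 1.6 yc -1.4 tip [41.  -1.4 86.4]
n [-0.342  0.004 -0.94 ] 4133
[[  0   4  24  20 171]]
spot [44.7 -0.4 96.7] spot-tip [ 3.7  1.  10.3] hover 10.9 press5 delta [ 5.4  1.  15. ] angle 0.01
spot [44.7 -0.4 96.6] spot-tip [ 3.7  1.  10.3] hover 10.9 press5 delta [ 5.4  1.  15. ] angle 0.015
```

```bash
python3 -m handwheel '[{"tx":0.5,"ty":0.5,"tz":2.0,"roll":0.0},{"tx":1.0,"ty":0.5,"tz":2.0,"roll":0.0},{"tx":0.7,"ty":0.0,"tz":2.0,"roll":0.0},{"tx":0.7,"ty":0.0,"tz":2.0,"roll":0.0},{"tx":0.7,"ty":0.0,"tz":2.0,"roll":0.0},{"tx":0.7,"ty":0.0,"tz":2.0,"roll":0.0},{"tx":0.7,"ty":0.0,"tz":1.5,"roll":0.0},{"tx":0.4,"ty":0.0,"tz":1.5,"roll":0.0},{"tx":0.0,"ty":0.0,"tz":0.0,"roll":0.0},{"tx":0.0,"ty":0.0,"tz":0.0,"roll":0.0},{"tx":0.0,"ty":0.0,"tz":0.0,"roll":0.0},{"tx":0.0,"ty":0.0,"tz":0.0,"roll":0.0}]'
python3 tgt.py -5; python3 tilt.py
python3 -c "
import cv2;a=cv2.imread('pics/last.png')[90:240,200:350];cv2.imwrite('pics/z2.png',cv2.resize(a,None,fx=4,fy=4,interpolation=2))"
```

```text
t: 14.38
tool_pos: [0.4855, -0.0108, 0.1625]
tool_rot: [3.127, 0.299, 0.0]
contact_force: [-1.3, -0.2, 2.6]
opening: 0.0234
grip_force: 41.2
target [ 0.484  -0.0108  0.1627] delta [-1.5 -0.3 -0.2] n in tool [-0.343  0.005 -0.939] rot [0.982 0.19  0.   ] F [-1.3 -0.2  2.6] 14.3833
n 314 tilt 0.361 x@20 23.6 zrange 22.0 52.0 F [-2.4 -0.2  0.8] [ 0.4855 -0.0109  0.1625]
```

View pics/z2.png

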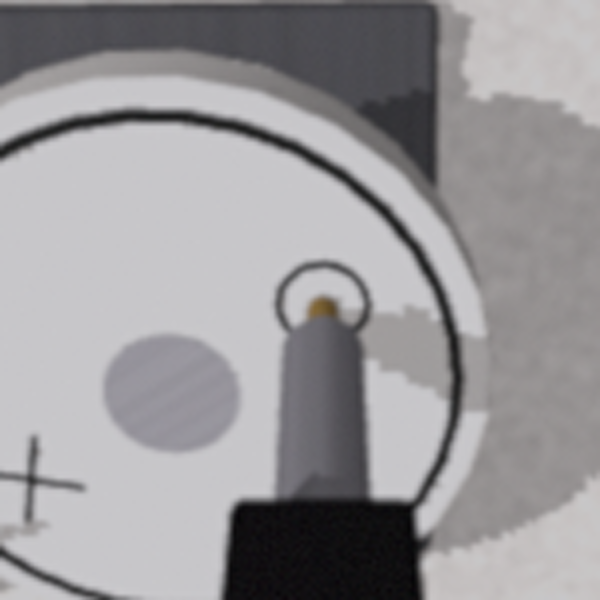

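The zoomed view shows the brass tip end at about (322,308) in the crop, centred in the ring at (324,306) and visibly pushed in. I'll hold briefly and check that the force is steady.

```bash
for i in 1 2 3; do python3 -m handwheel '[{"tx":0.0,"ty":0.0,"tz":0.0,"roll":0.0},{"tx":0.0,"ty":0.0,"tz":0.0,"roll":0.0},{"tx":0.0,"ty":0.0,"tz":0.0,"roll":0.0}]' | grep -E 'pos|contact'; done; python3 rel.py 281 163 281 166.5
```

```text
tool_pos: [0.4856, -0.0109, 0.1624]
contact_force: [-1.1, 0.7, 2.0]
tool_pos: [0.4855, -0.0108, 0.1623]
contact_force: [-1.3, -0.2, 1.7]
tool_pos: [0.4855, -0.0108, 0.1623]
contact_force: [-2.8, 0.4, 2.4]
q [ 0.4855 -0.0108  0.1623]
tilt 0.358 gx 1.5 yc -1.4 tip [41.  -1.4 86.3]
n [-0.341  0.005 -0.94 ] 4167
[[  0   4  24  20 237]]
spot [38.9 -1.1 81.4] spot-tip [-2.1  0.3 -5. ] hover -5.4 press5 delta [-0.4  0.3 -0.3] angle 0.011
```

The tip is pressed in about 5.4 mm, within 1 mm of the mark's centre, 0.01 rad off square and steady.

```bash
python3 -c "
from station import ctrl
print(ctrl.finish_job())"
```

```text
the job is handed in; nothing more can be done
None
```

I pushed the cap fully down and let it up, then handed the job in with the gripper holding the probe in the ringed mark; by my measurements the tip is within about 1 mm of centre, 0.01 rad off square and pushed in about 5.4 mm at roughly 3 N, but no verdict was returned.

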